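Line up the tack mark and hold the sunk gas button with the pin

ROBOT

A 6-joint arm with a two-finger parallel gripper is mounted at the origin on the work surface. World frame = base frame: x ahead of the robot, y to its left, z up, the work surface at z = 0. Lengths are in m, angles in rad, forces in N, time in s.
With the tool pointing down it reaches from about 0.35 to 0.975 m from the base axis. Payload 4.9 kg.
Tool frame: the origin (TCP) lies at the very end of the fingers, on their centre line; the grasp point (between the pads) lies 19 mm behind it; z points along the fingers, x is the direction in which the jaws open and shut, and the axes are right-handed (so a half turn about z gives the same grasp; the last joint's range is limited). The gripper opens to 85 mm and grips with 20 to 120 N. Pads are 22 mm wide; open, the fingers measure 114 mm over their backs; the gripper's body (76 mm by 85 mm) begins 54 mm behind the grasp point. The pads swing forward as they close: fully open they stand 13 mm farther back than shut.
Start: joints at [-1.448, 0.053, 1.613, -0, 1.476, -0.119], TCP at [0.15, -0.607, 0.231] pointing down, gripper open.
Joint ranges: [-3.01, 3.01], [-1.01, 2.22], [0.06, 2.58], [-1.02, 4.17], [0.09, 2.62], [-3.14, 3.14]. Speed limits (rad/s): [2.57, 2.57, 3.14, 3.14, 3.14, 3.14].

INTERFACE

Orientations are given as a rotation vector (axis times angle).
In Python, from station import ctrl gives the robot as it stands.
- The arm moves only by the shell command python3 -m handwheel 'ROWS' [OPENING] [FORCE]. ROWS is a JSON object of lists of equal length, an entry for each row: "offset": the shift along the world's x, y, z in units of 40 mm (1.0 is 40 mm), a list of three; "roll": the turn about the world's z in units of 6 degrees (1.0 is 6 degrees). A call has exactly 10 rows; each row is the pose to reach, as a shift and turn from the pose commanded when the call began; what a row does not reach only later rows make up. A row lasts 1/10 s, in which the tool goes at most 50 mm and 8.59 degrees, less where a joint would pass 70% of its speed; a pose out of reach is approached as far as the arm can. A call with a gripper value outside its range is refused whole. OPENING is the finger opening in mm, from 0 to 85.4, set as the call begins (- or left out, the last holds). The fingers move at their own pace and stop on an object; FORCE is the grip in N (left out, the last holds). Time passes only in rows, so rows that repeat a pose let the fingers close, or fill a call up. It gives the time, the measured TCP pose, the force and the opening at its end, in the units of the state.
- ctrl.get_obs(): the state, without advancing time (a new reading comes with each control period).
- ctrl.get_image(name): name is "side" or "top"; returns a dict with "img" (384x512x3 uint8, red, green, blue), "fx", "fy", "cx", "cy" (pixels), "T" (4x4, takes a point from camera to world coordinates). Camera axes: x right, y down, z forward; pixel columns grow to the right and rows downward; lengths in m; the calibration is good to about 2 mm. A picture is of the moment at which its call begins. There is no depth.
- ctrl.finish_job(): hands the job in, once; it reports no verdict.
The state is a dict: "t": time; "q": joint angles; "dq": joint speeds; "effort": joint torques, N m; "tool_pos": TCP position; "tool_rot": TCP orientation; "contact_force": force on the tool from outside, world axes, zero at the start; "wrist_torque": the same for the moment, N m; "opening": finger opening in m.
Only numpy, scipy, OpenCV 4.12 (cv2) and the standard library are available. Lean on these libraries where they do the work, as an engineer would, in place of code of your own. Each camera call takes 0.05 s, during which the arm holds its last target.

TASK

Slide the carriage of the welding fixture by its red handle until the white dot on the crescent plate sits right under the tip of the fixed torch. Then take the orange-handled pin out of its block, put it through the hole in the lid of the blue-lidded station and push the sunk gas button all the way down, and finish like that: your program ends while the gripper still holds the pin and the pin holds the button down. The dot stays under the torch, the button of the yellow-lidded station must not be pressed, and the hexagonal plate, the brush and the spare nozzle stay where they are.

Things in the scene. Friction and masses are not known exactly. Their poses are not given: they have to be found in the camera images.
- carriage (a joint): travel of the carriage along its rails, 0 to 0.20 m. It grows as the carriage moves along the fixture's +y (away to the robot's left at yaw 0). It slides against about 3 N of friction and stays where it is left
- fixture: fixed steel base plate, 200 x 360 x 12 mm, with two rails along its y axis that carry the carriage; origin on the work surface, its x axis points away from the robot at yaw 0 and its y axis is the sliding direction. The carriage (145 x 140 mm, top 35 mm above the work surface) carries a dark steel crescent plate (top 43 mm above the work surface) with a steel hub tube of 48 mm diameter, up to 65 mm high, on the carriage's middle line between handle and dot
- handle (a point): centre of the red upright handle on the carriage's tongue on the robot's side: 18 mm thick along the fixture's y (grasp it across this), 30 mm along the fixture's x, 60 mm high, from 35 to 95 mm above the work surface; it moves with the carriage. Its axes are those of the fixture
- mark (a point): centre of the white dot, 12 mm in diameter, on the crescent plate's top face, 43 mm above the work surface; two short white lines run from it along the fixture's x. It lies 118 mm from the handle along the fixture's +x and moves with the carriage
- torch_tip (a point): point of the fixed torch's wire, 3 mm thick, 51 mm above the work surface (8 mm above the crescent plate), straight over the line that the white dot travels, 40 to 170 mm farther along the fixture's +y than the dot at the start. The copper torch leans about 30 degrees from upright towards the fixture's +y, up to a black neck that bends away to a post 155 mm farther along the fixture's +x and 130 mm along its +y; neck and post reach 180 mm above the work surface at most
- pin_grip (a point): centre of the pin's orange square handle, 16 x 16 mm and 60 mm long, z axis along the pin pointing away from its tip, x and y axes square to the handle's flat faces. The pin weighs about 80 g and stands upright and loose at the start, its handle centre about 110 mm above the work surface
- pin_tip (a point): flat end of the pin's steel shaft, 10 mm in diameter and 70 mm long below the handle; 100 mm from the handle's centre along the pin
- holder: fixed aluminium block, 60 x 60 x 50 mm, origin at its underside; the pin stands 40 mm deep in a 13 mm hole in the middle of its top, with its handle's faces along the block's sides
- gas_hole (a point): centre of the round hole (23 mm in diameter, white ring round it) in the top of the blue lid of the gas station, a fixed grey box of 110 x 100 mm, 85 mm high. Site lies at the lid's top face, z up. The red button's face, 20 mm in diameter, lies 30 mm straight below it; the lid is 8 mm thick and the space below is hollow
- gas_button (a joint): travel of the sunk red button in the blue-lidded station: 0 released, 0.006 m all the way down. It is a spring: it starts to move at about 2 N and is all the way down at 6 N, and comes back up when let go
- wire_hole (a point): the same hole in the yellow lid of the other station, a box of the same size and make (wire feed); the two stations may have swapped places. Leave it alone
- wire_button (a joint): travel of the sunk button in the yellow-lidded station, 0 released, 0.006 m down. Leave it alone
- hex_plate: loose hexagonal steel plate, 56 mm across corners, 8 mm thick, origin at the centre of its underside. Leave it alone
- brush: loose flat brush, 200 mm long along its x axis, 20 mm high, origin at the middle of its underside. Leave it alone
- nozzle: loose copper spare nozzle standing upright, 26 mm in diameter, 55 mm high, origin at its underside. Leave it alone
Not all that is in view belongs to the job. What is shaped like the part that bears wire_hole but brown or turquoise is not meant. What is shaped like the part that bears gas_hole but pink or purple is not meant.

How it is judged:
On the way, in this order (a step that is already met when the one before it is completed fails the run):
1. the carriage rests with the white dot under the torch tip (horizontal distance between mark and torch_tip below 0.006 m and velocity of joint carriage between -0.01 and 0.01 m/s), for 0.3 s.
2. the pin is in the gripper, clear of its block (height (world z) of pin_tip above 0.055 m and contact force between the fingers and pin above 1 N), for 0.2 s.
At the end, for the whole second after the job is handed in: Torch tip within 6 mm sideways of the white dot's centre; the gripper holds the pin, which presses the blue-lidded station's button with over 2 N to more than 5 of its 6 mm; the other button under 3 mm; hexagonal plate, brush and nozzle within 30 mm of where they stood; all through the last second (horizontal distance between mark and torch_tip below 0.006 m and value of joint gas_button above 0.005 m and contact force between pin and gas_button above 2 N and contact force between the fingers and pin above 1 N and horizontal distance between pin_tip and gas_hole below 0.0115 m and height (world z) of pin_tip below 0.056 m and value of joint wire_button below 0.003 m and distance of each of hex_plate, brush, nozzle from where it was at the start of the episode below 0.03 m); the arm keeps its last pose, push and grip.
It fails at once if the yellow-lidded station's button is pressed (value of joint wire_button above 0.003 m).
It fails at once if the hexagonal plate is moved more than 30 mm (distance of hex_plate from where it was at the start of the episode above 0.03 m).
It fails at once if the brush is moved more than 30 mm (distance of brush from where it was at the start of the episode above 0.03 m).
It fails at once if the spare nozzle is moved more than 30 mm (distance of nozzle from where it was at the start of the episode above 0.03 m).
It also fails if it takes over 56 s, if anything falls off the work surface, if the arm or the gripper's body presses on something with over 40 N, if the wrist force passes 120 N, or if a joint passes its speed limit or range.

## Working session

There is one attempt and no reset: what is moved stays moved. The work goes in short steps, Python scripts to look and compute and a shell command to move; the robot and the scene stay as the last step left them, time stands still between calls to the robot, and variables do not carry over. Pictures are saved under pics/ and viewed, and the job is handed in when it is done.

```bash
mkdir -p pics; ls; python3 - <<'E'
from station import ctrl
import cv2,numpy as np
np.set_printoptions(precision=4,suppress=True)
o=ctrl.get_obs()
print(o)
for n in("side","top"):
    d=ctrl.get_image(n); cv2.imwrite(f"pics/{n}0.png",d["img"][:,:,::-1]); print(n,d["fx"],d["fy"],d["cx"],d["cy"]);print(d["T"])
    np.savez(f"{n}cal.npz",fx=d["fx"],fy=d["fy"],cx=d["cx"],cy=d["cy"],T=d["T"])
E
```

```text
pics
{'t': 0.0, 'q': array([-1.448 ,  0.0533,  1.6143,  0.    ,  1.476 , -0.119 ]), 'dq': array([ 0.0006, -0.0023,  0.0004, -0.0009, -0.0018,  0.0012]), 'effort': array([  0.0025, -39.3685, -37.0171,   0.0001,   0.0071,   0.    ]), 'tool_pos': array([ 0.1496, -0.6062,  0.2301]), 'tool_rot': array([-2.472 ,  1.9364,  0.0022]), 'contact_force': array([ 0.1126,  0.1313, -0.9573]), 'wrist_torque': array([ 0.0068, -0.01  , -0.0374]), 'opening': 0.08507528045072164}
side 372.77510062839895 372.77510062839895 255.38774911802528 191.85410695045576
[[ 0.915  -0.2164  0.3404  0.1436]
 [-0.4031 -0.4583  0.7922 -1.0737]
 [-0.0154 -0.8621 -0.5066  0.7137]
 [ 0.      0.      0.      1.    ]]
top 364.8762327032539 364.8762327032539 259.11140357613607 191.74155527036723
[[ 0.0065 -0.9936  0.1125  0.4634]
 [-0.9998 -0.0041  0.0218 -0.1298]
 [-0.0212 -0.1126 -0.9934  1.14  ]
 [ 0.      0.      0.      1.    ]]
```

View pics/side0.png

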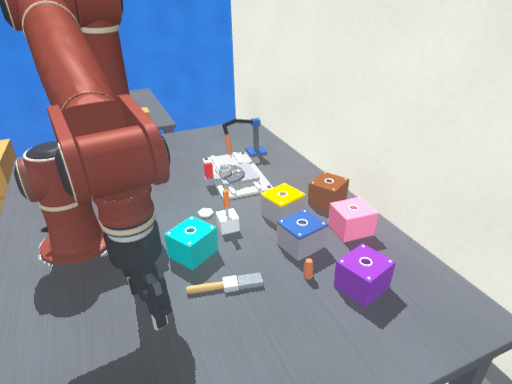

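View pics/top0.png

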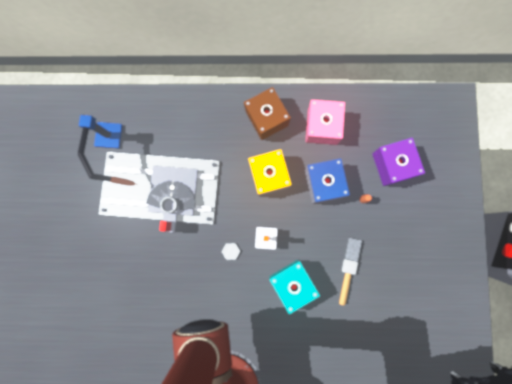

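The top view shows the fixture at about (160,188) with the red handle at (165,226). The pin block is at (266,238) and the hex plate at (231,251). There are six stations: blue (328,181), yellow (269,171), brown (267,110), pink (327,120), purple (402,160) and turquoise (294,288). The nozzle is at (367,198) and the brush at (350,270). I choose blue as the gas station and will check it in enlarged crops.

```bash
python3 - <<'E'
import cv2
a=cv2.imread("pics/top0.png");b=cv2.imread("pics/side0.png")
def crop(im,x,y,w,h,s,n): cv2.imwrite(f"pics/{n}.png",cv2.resize(im[y:y+h,x:x+w],None,fx=s,fy=s,interpolation=cv2.INTER_CUBIC))
crop(a,75,110,155,125,5,"c_fix")
crop(a,215,145,165,120,4.8,"c_st")
crop(b,190,110,120,130,4.5,"c_sfix")
crop(b,190,175,160,120,5,"c_sst")
E
```

```text
(no output)
```

View pics/c_fix.png

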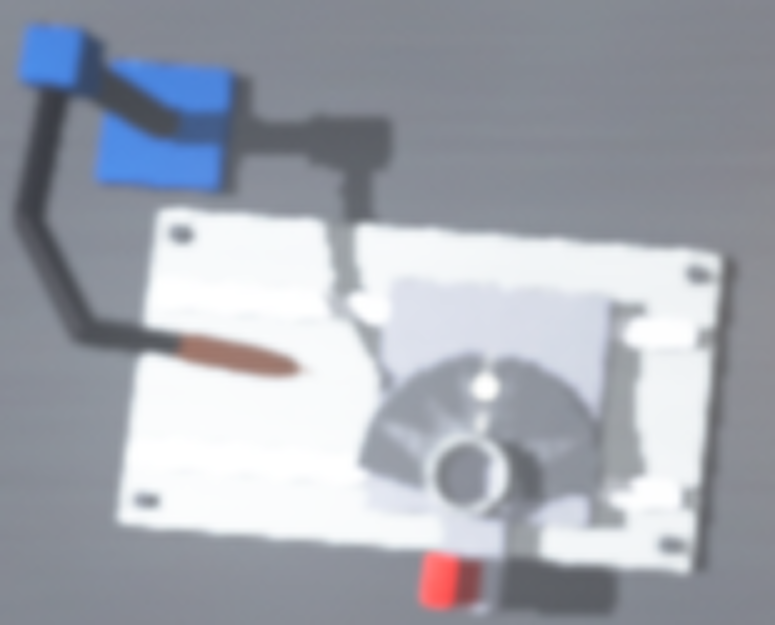

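View pics/c_st.png

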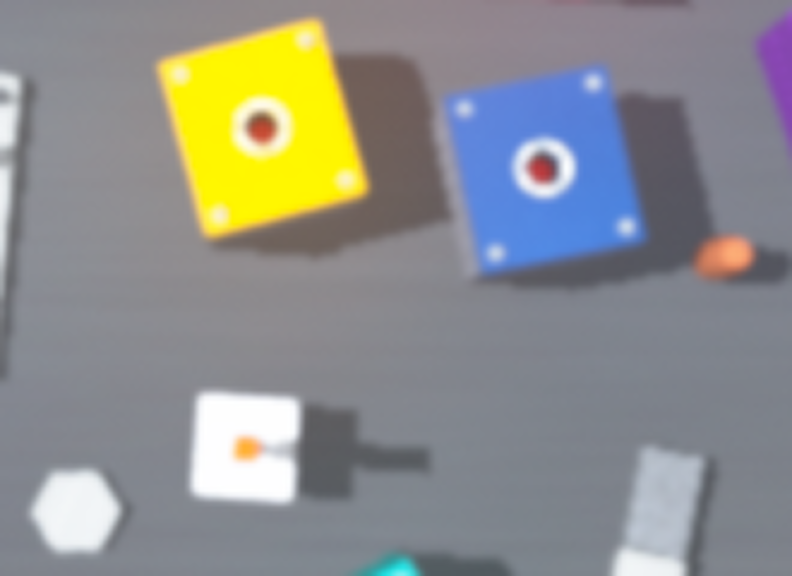

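View pics/c_sfix.png

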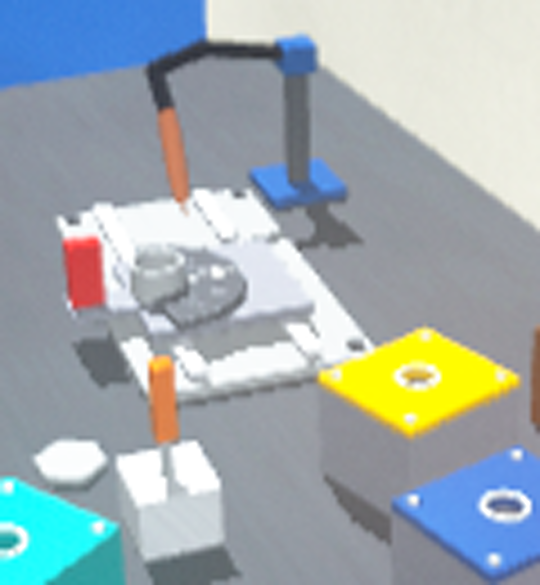

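View pics/c_sst.png

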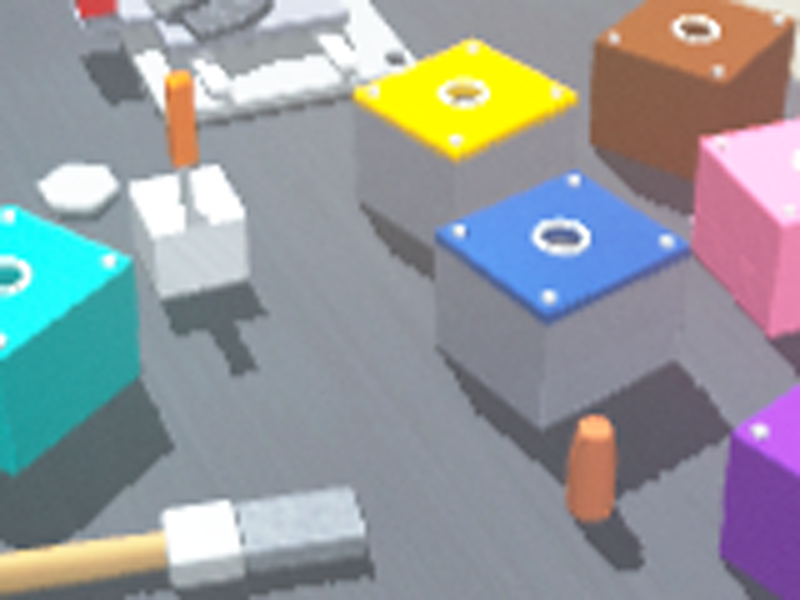

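```bash
cat > h.py <<'E'
import numpy as np
def cal(n): return np.load(f"{n}cal.npz")
def ray(n,u,v):
    c=cal(n);T=c["T"];d=T[:3,:3]@np.array([(u-c["cx"])/c["fx"],(v-c["cy"])/c["fy"],1]);return T[:3,3],d
def pz(n,u,v,z):
    p,d=ray(n,u,v);return p+d*(z-p[2])/d[2]
def proj(n,P):
    c=cal(n);T=c["T"];q=T[:3,:3].T@(np.array(P)-T[:3,3]);return np.array([c["fx"]*q[0]/q[2]+c["cx"],c["fy"]*q[1]/q[2]+c["cy"]])
def cp(x0,y0,s,u,v): return x0+(u+.5)/s-.5,y0+(v+.5)/s-.5
E
python3 - <<'E'
from h import *
np.set_printoptions(precision=4,suppress=True)
F=lambda u,v,z:pz("top",*cp(75,110,5,u,v),z)
S=lambda u,v,z:pz("top",*cp(215,145,4.8,u,v),z)
SF=lambda u,v,z:pz("side",*cp(190,110,4.5,u,v),z)
SS=lambda u,v,z:pz("side",*cp(190,175,5,u,v),z)
c=[F(*k,.012) for k in[(160,210),(722,252),(692,572),(120,520)]]
print("plate",*c); 
for i in range(4):
  d=c[(i+1)%4]-c[i];print(np.linalg.norm(d),np.degrees(np.arctan2(d[1],d[0])))
print("dot",F(485,387,.043),SF(218,271,.043)); print("tip",F(308,370,.051),SF(184,209,.051))
print("handle top",F(440,580,.095),SF(84,241,.095))
print("blue",S(543,168,.085),SS(561,236,.085)); print("yel",S(262,127,.085),SS(464,93,.085))
b=[S(*k,.05) for k in[(198,392),(300,400),(295,502),(192,495)]];print("blk",*b,sum(b)/4)
print("pintop",S(247,449,.14),SS(180,74,.14)); print("hex",S(77,510,.008))
# triangulate tip
E
```

```text
plate [0.7176 0.3809 0.012 ] [0.6912 0.022  0.012 ] [0.4903 0.0368 0.012 ] [0.5204 0.3954 0.012 ]
0.3598283789434065 -94.20113978482127
0.20153450527599748 175.79246886332848
0.35989195403106405 85.18729965074705
0.19769319273407612 -4.220139176895306
dot [0.6011 0.161  0.043 ] [0.6016 0.1616 0.043 ]
tip [0.61   0.2672 0.051 ] [0.614  0.2791 0.051 ]
handle top [0.4828 0.1694 0.095 ] [0.4844 0.1661 0.095 ]
blue [ 0.6192 -0.3061  0.085 ] [ 0.6191 -0.3064  0.085 ]
yel [ 0.6439 -0.1358  0.085 ] [ 0.6432 -0.1368  0.085 ]
blk [ 0.4834 -0.0969  0.05  ] [ 0.4788 -0.16    0.05  ] [ 0.4164 -0.157   0.05  ] [ 0.4202 -0.0936  0.05  ] [ 0.4497 -0.1269  0.05  ]
pintop [ 0.4498 -0.1276  0.14  ] [ 0.4521 -0.1238  0.14  ]
hex [ 0.4085 -0.0187  0.008 ]
```

Dot, handle and stations agree within 3 mm between the two views. The torch tip differs (0.267 vs 0.279 in y), so I'll look closer.

```bash
python3 - <<'E'
import cv2
from h import *
for n,(x,y,w,h) in dict(top=(120,172,32,24),side=(215,135,32,32)).items():
    im=cv2.imread(f"pics/{n}0.png")[y:y+h,x:x+w]
    s=18
    o=cv2.resize(im,None,fx=s,fy=s,interpolation=cv2.INTER_NEAREST)
    for t in np.arange(.09,.135,.005):
        P=np.array([.6013+.0767*t,.1613+.997*t,.051]);u,v=proj(n,P)
        cv2.circle(o,(int((u-x+.5)*s),int((v-y+.5)*s)),3,(0,255,0) if round(t*1000)%10 else (255,0,0),-1)
    cv2.imwrite(f"pics/z_{n}.png",o)
E
```

```text
(no output)
```

View pics/z_top.png

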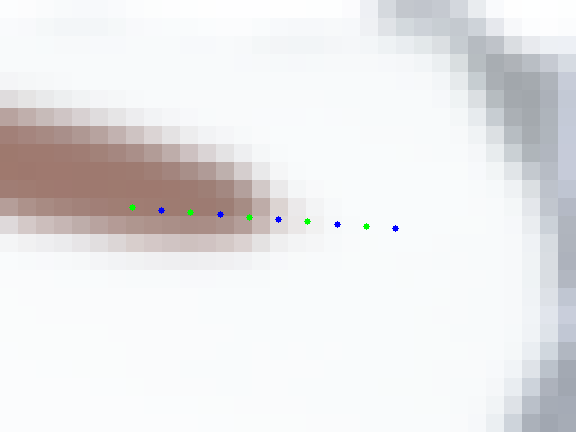

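View pics/z_side.png

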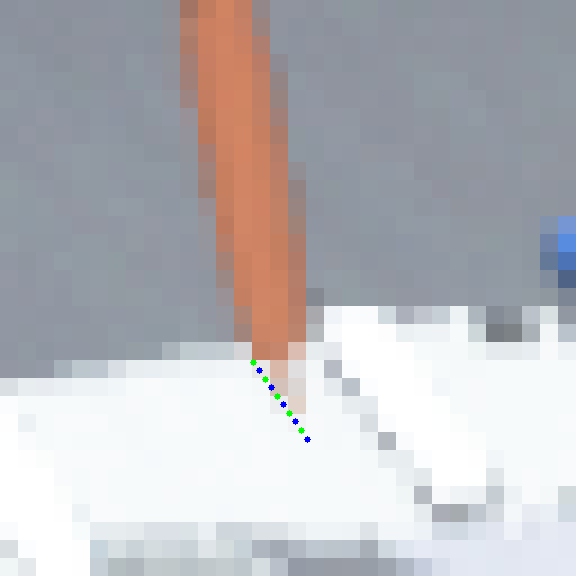

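The wire ends about 104–105 mm along +y from the dot in both views. Fixture yaw is about −4.4°, the handle is near (0.4836, 0.1695), and the pin is at (0.450, −0.127). Now I'll move towards the handle.

```bash
python3 -m handwheel '{"offset":[[0.7,0.9,0],[1.5,1.9,0],[2.2,2.9,0],[3.0,3.9,0],[3.7,4.9,0],[4.5,5.9,0],[5.2,6.9,0],[6.0,7.9,0],[6.75,8.9,0],[6.75,8.9,0]],"roll":[-0.3,-0.6,-0.9,-1.2,-1.5,-1.8,-2.1,-2.4,-2.7,-3.0]}' 60 40
python3 -m handwheel '{"offset":[[0.15,1.05,0],[0.3,2.1,0],[0.5,3.2,0],[0.65,4.3,0],[0.8,5.4,0],[1.0,6.5,0],[1.15,7.6,0],[1.3,8.7,0],[1.5,9.7,0],[1.6,10.5,0]],"roll":[0,0,0,0,0,0,0,0,0,0]}'
python3 - <<'E'
from station import ctrl
from scipy.spatial.transform import Rotation as R
import numpy as np
o=ctrl.get_obs();print(o["t"],o["tool_pos"],o["q"]);x=R.from_rotvec(o["tool_rot"]).as_matrix();print(np.degrees(np.arctan2(x[1,0],x[0,0])),x[:,2])
E
```

```text
t: 1.1
tool_pos: [0.4219, -0.2462, 0.2309]
tool_rot: [-2.146, 2.293, 0.002]
contact_force: [0.6, -0.7, -0.4]
opening: 0.0601
t: 2.1
tool_pos: [0.4833, 0.1715, 0.2308]
tool_rot: [2.141, -2.298, -0.001]
contact_force: [1.4, -1.1, -0.5]
opening: 0.0602
2.1 [0.48332619 0.1714642  0.23076326] [ 1.95606980e-01 -2.19240438e-01  1.86969718e+00  1.94236401e-04
  1.49177350e+00  1.83723191e+00]
-94.0590627250423 [-6.63058810e-04  6.60157592e-05 -9.99999778e-01]
```

```bash
python3 -m handwheel '{"offset":[[0,0,-0.6],[0,0,-1.2],[0,0,-1.8],[0,0,-2.4],[0,0,-3.0],[0,-0.03,-3.5],[0,-0.03,-4.0],[0,-0.03,-4.3],[0,-0.03,-4.45],[0,-0.03,-4.45]],"roll":[0,0,0,0,0,0,0,0,0,0]}' 60 40
python3 - <<'E'
from station import ctrl
import cv2
for n,(x,y,w,h) in dict(top=(75,130,155,110),side=(180,90,120,130)).items():
    im=ctrl.get_image(n)["img"][y:y+h,x:x+w,::-1]
    cv2.imwrite(f"pics/a_{n}.png",cv2.resize(im,None,fx=4.5,fy=4.5,interpolation=cv2.INTER_CUBIC))
E
```

```text
t: 3.1
tool_pos: [0.4831, 0.1679, 0.0526]
tool_rot: [2.139, -2.299, -0.001]
contact_force: [-0.3, -0.2, -0.4]
opening: 0.0601
```

View pics/a_top.png

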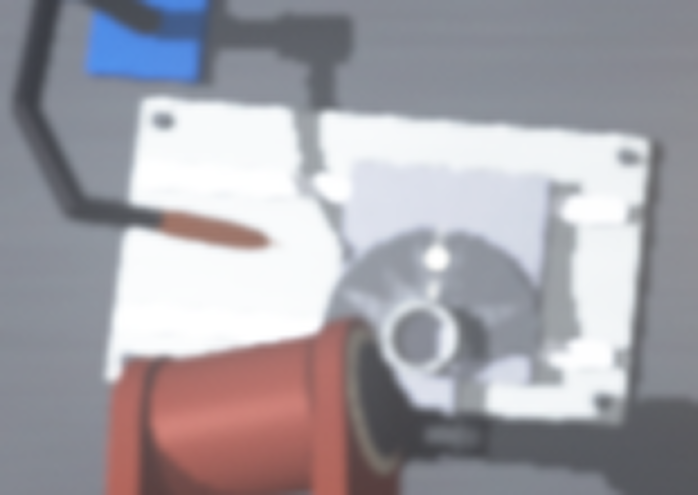

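View pics/a_side.png

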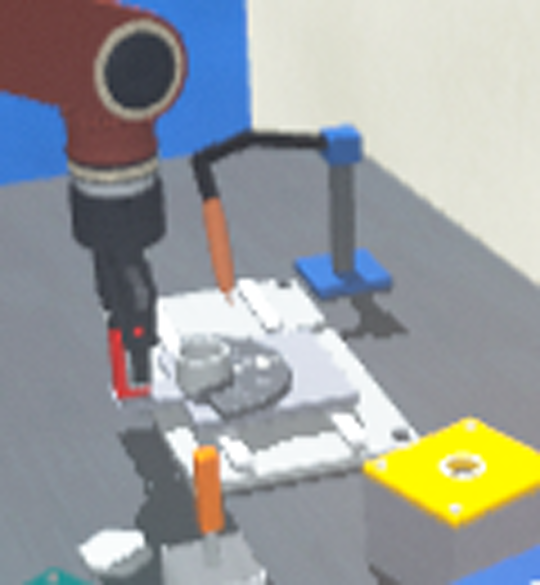

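The open fingers straddle the red handle: the side view shows the near finger at (138,350) in front of it. Close and check.

```bash
python3 -m handwheel '{"offset":[[0,0,0],[0,0,0],[0,0,0],[0,0,0],[0,0,0],[0,0,0],[0,0,0],[0,0,0],[0,0,0],[0,0,0]],"roll":[0,0,0,0,0,0,0,0,0,0]}' 0 40
python3 - <<'E'
from station import ctrl
import cv2
for n,(x,y,w,h) in dict(top=(75,130,155,110),).items():
    im=ctrl.get_image(n)["img"][y:y+h,x:x+w,::-1]
    cv2.imwrite(f"pics/b_{n}.png",cv2.resize(im,None,fx=5,fy=5,interpolation=cv2.INTER_CUBIC))
E
```

```text
t: 4.2
tool_pos: [0.4842, 0.1683, 0.0542]
tool_rot: [-2.138, 2.3, -0.0]
contact_force: [-2.4, 1.3, 5.9]
opening: 0.0175
```

View pics/b_top.png

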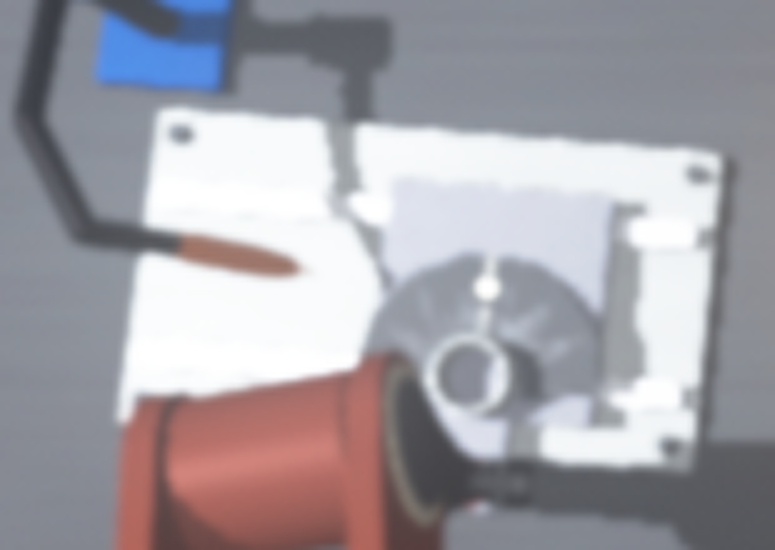

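Grip is on the handle at 17.5 mm opening. I'll slide 100 mm along the fixture's y, then inspect.

```bash
python3 -m handwheel '{"offset":[[0.02,0.3,0],[0.05,0.6,0],[0.07,0.9,0],[0.09,1.2,0],[0.12,1.5,0],[0.14,1.8,0],[0.16,2.1,0],[0.18,2.35,0],[0.19,2.5,0],[0.19,2.5,0]],"roll":[0,0,0,0,0,0,0,0,0,0]}'
python3 - <<'E'
from station import ctrl
import cv2
for n,(x,y,w,h) in dict(top=(110,155,50,50),side=(200,130,50,50)).items():
    im=ctrl.get_image(n)["img"];cv2.imwrite(f"pics/c_{n}full.png",im[:,:,::-1]);im=im[y:y+h,x:x+w,::-1]
    cv2.imwrite(f"pics/c_{n}.png",cv2.resize(im,None,fx=12,fy=12,interpolation=cv2.INTER_NEAREST))
E
```

```text
t: 5.25
tool_pos: [0.4923, 0.2689, 0.0542]
tool_rot: [-2.138, 2.298, -0.001]
contact_force: [0.2, 2.8, 3.7]
opening: 0.0173
```

View pics/c_top.png

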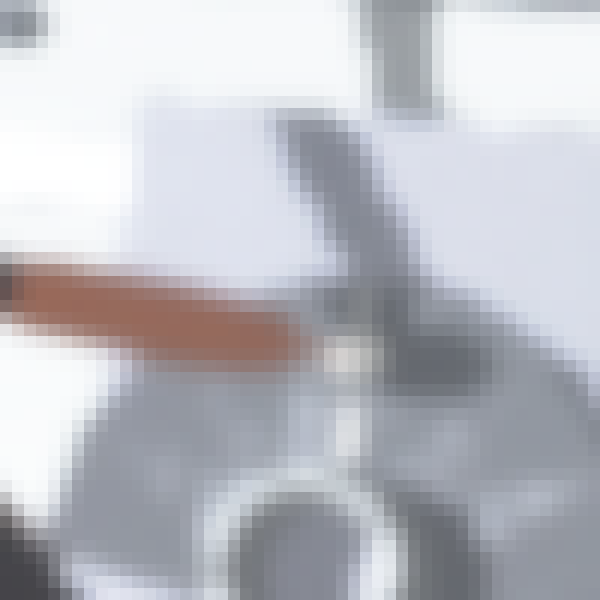

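View pics/c_side.png

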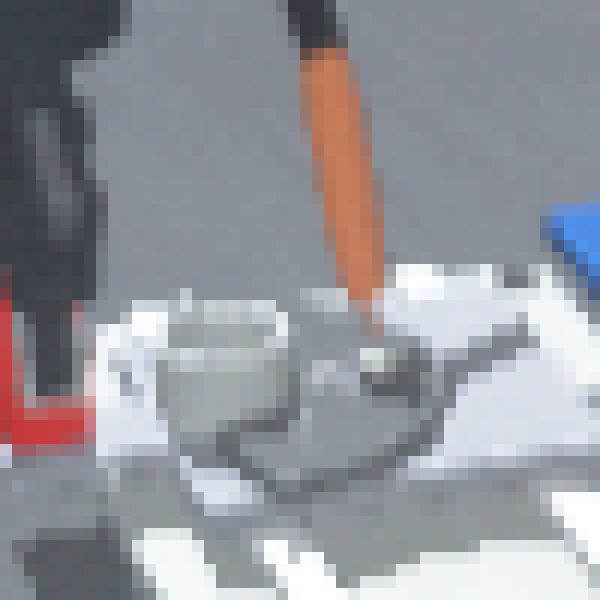

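```bash
python3 - <<'E'
from h import *
import cv2
np.set_printoptions(precision=4,suppress=True)
print("dot top",pz("top",*cp(110,155,12,351,358),.043))
dx=np.array([.0767,.997])
for n,(x,y) in dict(top=(110,155),side=(200,130)).items():
  o=cv2.resize(cv2.imread(f"pics/c_{n}full.png")[y+10:y+45,x+10:x+45],None,fx=17,fy=17,interpolation=cv2.INTER_CUBIC)
  f=lambda P:tuple(int(k) for k in ((proj(n,P)-[x+10,y+10]+.5)*17))
  for t,c in((.096,(0,0,255)),(.1,(0,255,0)),(.104,(255,0,0))):
    p=np.array([.6013,.1613])+dx*t
    cv2.circle(o,f([*p,.043]),3,c,-1); cv2.drawMarker(o,f([*p,.051]),c,1,10)
  cv2.imwrite(f"pics/d_{n}.png",o)
E
```

```text
dot top [0.6088 0.2621 0.043 ]
```

View pics/d_top.png

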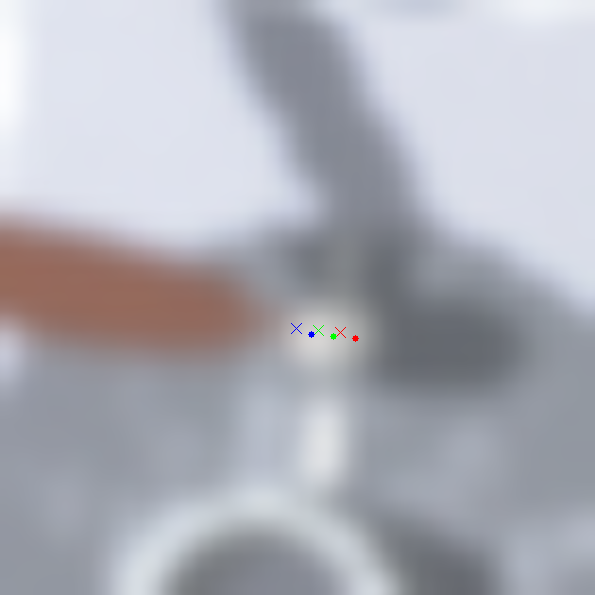

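View pics/d_side.png

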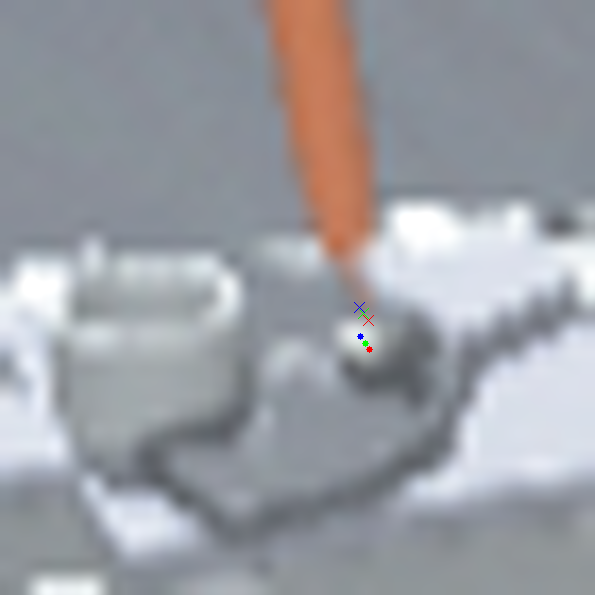

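```bash
python3 -m handwheel '{"offset":[[0,0.03,0],[0,0.06,0],[0.01,0.09,0],[0.01,0.09,0],[0.01,0.09,0],[0.01,0.09,0],[0.01,0.09,0],[0.01,0.09,0],[0.01,0.09,0],[0.01,0.09,0]],"roll":[0,0,0,0,0,0,0,0,0,0]}'
python3 -m handwheel '{"offset":[[0,0,0],[0,0,0],[0,0,0],[0,0,0],[0,0,0],[0,0,0],[0,0,0],[0,0,0],[0,0,0],[0,0,0]],"roll":[0,0,0,0,0,0,0,0,0,0]}' 60
python3 - <<'E'
from station import ctrl
import cv2
for n,(x,y) in dict(top=(110,155),side=(200,130)).items():
    im=ctrl.get_image(n)["img"][:,:,::-1];cv2.imwrite(f"pics/e_{n}full.png",im)
    cv2.imwrite(f"pics/e_{n}.png",cv2.resize(im[y+10:y+45,x+10:x+45],None,fx=17,fy=17,interpolation=cv2.INTER_CUBIC))
E
```

```text
t: 6.35
tool_pos: [0.4924, 0.2709, 0.0542]
tool_rot: [-2.139, 2.3, -0.002]
contact_force: [-1.0, -2.2, 7.2]
opening: 0.0172
t: 7.35
tool_pos: [0.4917, 0.2716, 0.0533]
tool_rot: [-2.14, 2.3, -0.0]
contact_force: [-1.3, -0.5, -0.0]
opening: 0.0601
```

View pics/e_top.png

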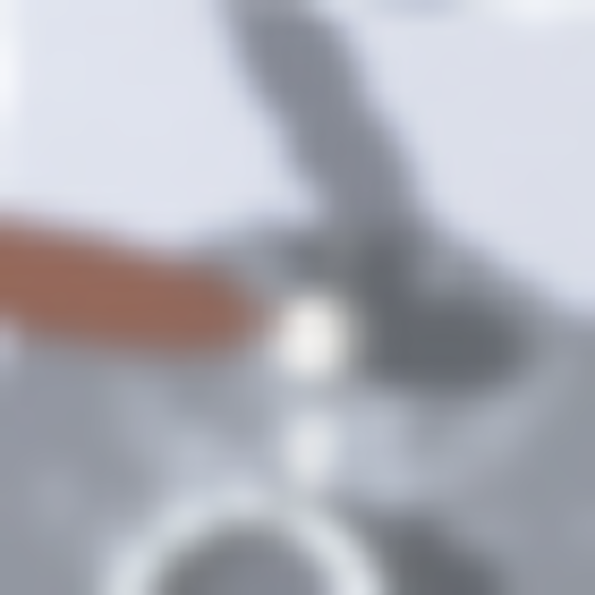

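View pics/e_side.png

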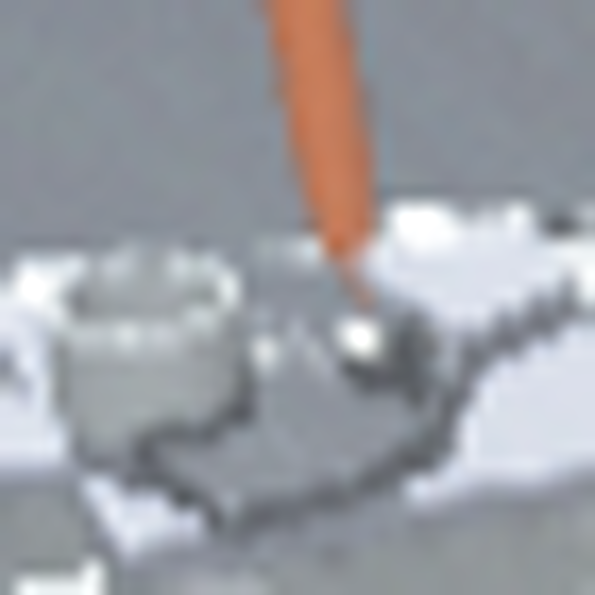

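Side view: dot at (360,337), wire end at (366,305). Alignment should put the tip about 30 px above the dot, so it is within about 2 mm. The top view agrees. Carriage is set, so I'll retreat and go to the pin.

```bash
python3 -m handwheel '{"offset":[[0,0,0.5],[0,0,1.1],[0,0,1.7],[0,0,2.3],[0,0,2.9],[0,0,3.4],[0,0,3.8],[0,0,4.2],[0,0,4.2],[0,0,4.2]],"roll":[0,0,0,0,0,0,0,0,0,0]}' 60 60
python3 -m handwheel '{"offset":[[-0.1,-1.0,0],[-0.2,-2.1,0],[-0.3,-3.2,0],[-0.45,-4.3,0],[-0.55,-5.4,0],[-0.7,-6.5,0],[-0.8,-7.6,0],[-0.9,-8.7,0],[-1.0,-9.6,0],[-1.04,-9.97,0]],"roll":[0,0,0,0,0,0,0,0,0,0]}'
python3 -m handwheel '{"offset":[[0,0,-0.3],[0,0,-0.6],[0,0,-0.9],[0,0,-0.9],[0,0,-0.9],[0,0,-0.9],[0,0,-0.9],[0,0,-0.9],[0,0,-0.9],[0,0,-0.9]],"roll":[0,0,0,0,0,0,0,0,0,0]}'
python3 - <<'E'
from station import ctrl
import cv2
for n in("top","side"):
    im=ctrl.get_image(n)["img"][:,:,::-1];cv2.imwrite(f"pics/f_{n}full.png",im)
    x,y=dict(top=(215,180),side=(180,140))[n]
    cv2.imwrite(f"pics/f_{n}.png",cv2.resize(im[y:y+100,x:x+110],None,fx=6,fy=6,interpolation=cv2.INTER_CUBIC))
E
```

```text
t: 8.45
tool_pos: [0.4916, 0.2716, 0.221]
tool_rot: [2.139, -2.3, -0.0]
contact_force: [0.0, 0.8, 0.1]
opening: 0.0599
t: 9.45
tool_pos: [0.4487, -0.1296, 0.2196]
tool_rot: [2.135, -2.303, -0.004]
contact_force: [-0.2, 0.2, -0.3]
opening: 0.0598
t: 10.45
tool_pos: [0.4501, -0.1273, 0.1855]
tool_rot: [-2.139, 2.3, -0.001]
contact_force: [-0.1, -0.6, 0.1]
opening: 0.0601
```

View pics/f_top.png

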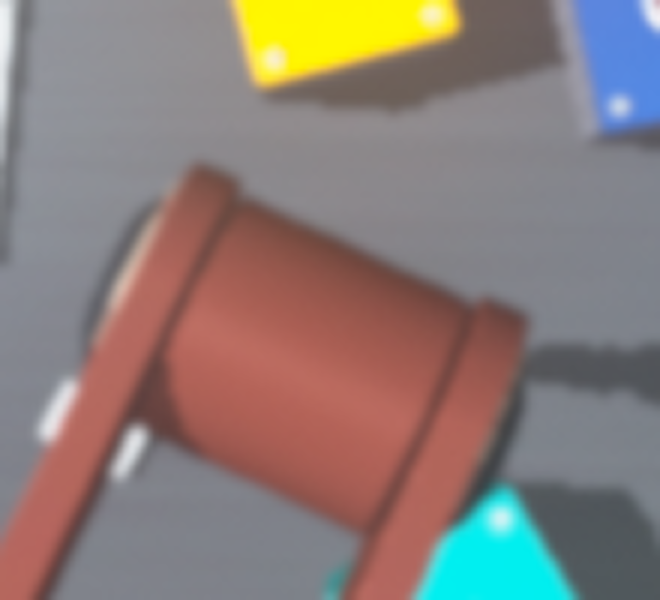

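View pics/f_side.png

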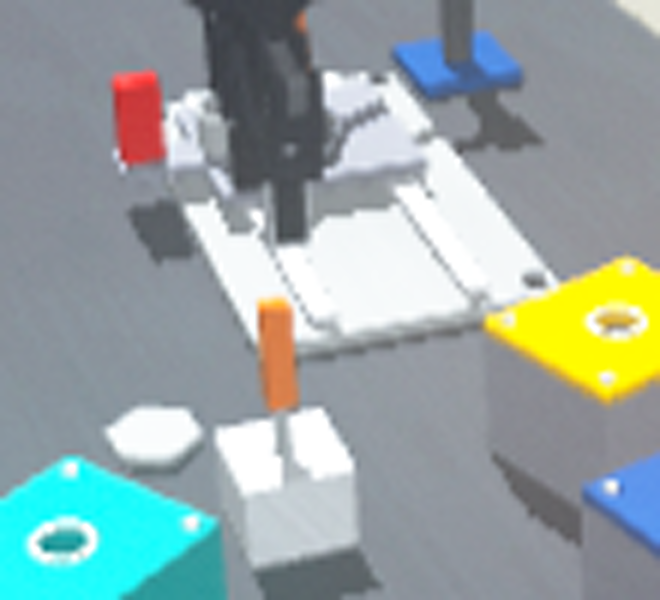

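The open gripper hangs above the orange pin: in the side crop the handle is at (278,355) with the fingers just above it. Descend and close.

```bash
python3 -m handwheel '{"offset":[[0,0,-0.4],[0,0,-0.8],[0,0,-1.2],[0,0,-1.6],[0,0,-2.0],[0,0,-2.25],[0,0,-2.35],[0,0,-2.35],[0,0,-2.35],[0,0,-2.35]],"roll":[0,0,0,0,0,0,0,0,0,0]}' 50 80
python3 -m handwheel '{"offset":[[0,0,0],[0,0,0],[0,0,0],[0,0,0],[0,0,0],[0,0,0],[0,0,0],[0,0,0],[0,0,0],[0,0,0]],"roll":[0,0,0,0,0,0,0,0,0,0]}' 0 80
python3 - <<'E'
from station import ctrl
import cv2
for n in("side",):
    im=ctrl.get_image(n)["img"][:,:,::-1]
    x,y=dict(top=(215,180),side=(180,140))[n]
    cv2.imwrite(f"pics/g_{n}.png",cv2.resize(im[y:y+100,x:x+110],None,fx=6,fy=6,interpolation=cv2.INTER_CUBIC))
E
```

```text
t: 11.55
tool_pos: [0.4507, -0.1275, 0.0923]
tool_rot: [-2.139, 2.3, -0.003]
contact_force: [0.5, 0.2, 0.2]
opening: 0.0502
t: 12.55
tool_pos: [0.4504, -0.1274, 0.0918]
tool_rot: [-2.139, 2.3, -0.001]
contact_force: [0.1, 1.2, 4.8]
opening: 0.0146
```

View pics/g_side.png

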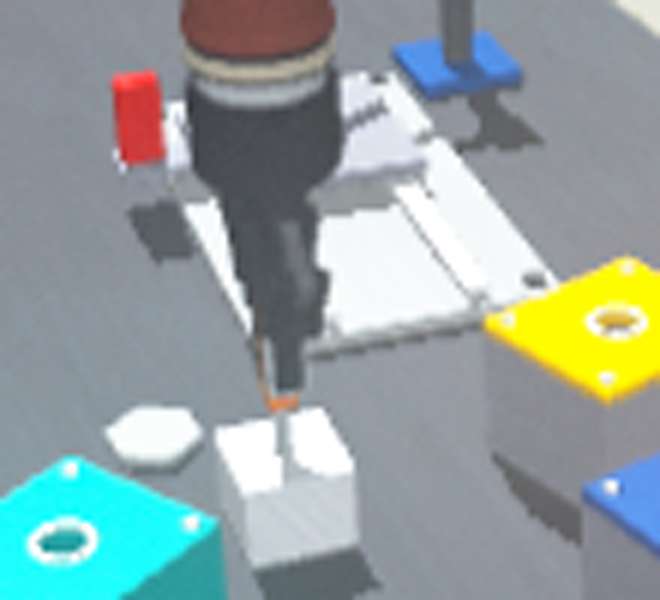

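The pin is gripped at 14.6 mm opening. Lift it.

```bash
python3 -m handwheel '{"offset":[[0,0,0.2],[0,0,0.5],[0,0,0.9],[0,0,1.3],[0,0,1.7],[0,0,2.1],[0,0,2.5],[0,0,2.9],[0,0,2.9],[0,0,2.9]],"roll":[0,0,0,0,0,0,0,0,0,0]}'
python3 - <<'E'
from station import ctrl
import cv2
for n in("side",):
    im=ctrl.get_image(n)["img"][:,:,::-1];cv2.imwrite(f"pics/h_{n}full.png",im)
    x,y=dict(top=(215,180),side=(180,110))[n]
    cv2.imwrite(f"pics/h_{n}.png",cv2.resize(im[y:y+100,x:x+110],None,fx=6,fy=6,interpolation=cv2.INTER_CUBIC))
E
```

```text
t: 13.6
tool_pos: [0.45, -0.1272, 0.2075]
tool_rot: [-2.14, 2.3, -0.0]
contact_force: [-0.7, -0.1, -1.4]
opening: 0.0153
```

View pics/h_side.png

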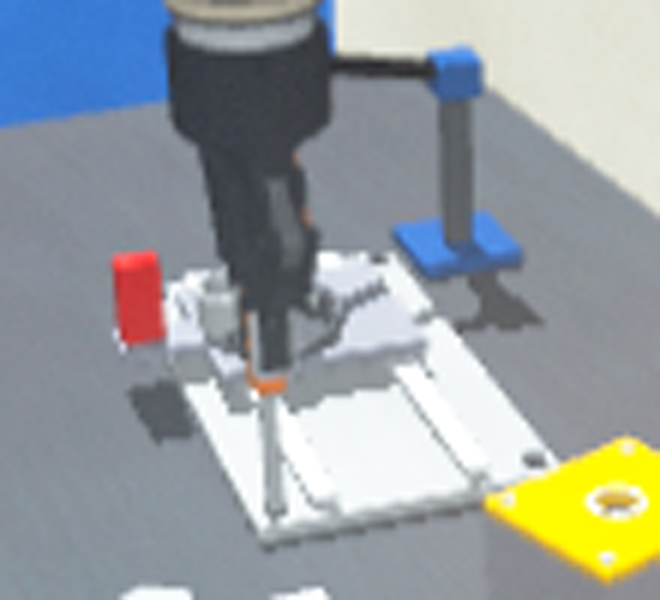

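```bash
python3 - <<'E'
from h import *
p=proj("side",[.45,-.1272,.1257]);print((p-[180,110]+.5)*6-.5)
p=proj("side",[.46,-.1272,.1257]);print((p-[180,110]+.5)*6-.5)
p=proj("side",[.45,-.1372,.1257]);print((p-[180,110]+.5)*6-.5)
E
```

```text
[276.01796587 506.78620311]
[294.25939999 502.558464  ]
[282.65983132 515.8374718 ]
```

Pin tip projects within about 2 mm of where I expect it. Move over the blue hole.

```bash
python3 -m handwheel '{"offset":[[0.5,-0.5,0],[1.0,-1.05,0],[1.5,-1.6,0],[2.0,-2.1,0],[2.5,-2.65,0],[3.0,-3.2,0],[3.5,-3.7,0],[4.0,-4.2,0],[4.23,-4.47,0],[4.23,-4.47,0]],"roll":[0,0,0,0,0,0,0,0,0,0]}'
python3 -m handwheel '{"offset":[[0,0,-0.2],[0,0,-0.4],[0,0,-0.6],[0,0,-0.6],[0,0,-0.6],[0,0,-0.6],[0,0,-0.6],[0,0,-0.6],[0,0,-0.6],[0,0,-0.6]],"roll":[0,0,0,0,0,0,0,0,0,0]}'
python3 - <<'E'
from station import ctrl
import cv2
from h import *
o=ctrl.get_obs();P=o["tool_pos"]-[0,0,.0818];print(P)
for n in("side","top"):
    im=ctrl.get_image(n)["img"][:,:,::-1];cv2.imwrite(f"pics/i_{n}full.png",im)
    x,y=dict(top=(290,145),side=(265,190))[n]
    print(n,(proj(n,P)-[x,y]+.5)*8-.5,(proj(n,[.6192,-.3062,.085])-[x,y]+.5)*8-.5)
    cv2.imwrite(f"pics/i_{n}.png",cv2.resize(im[y:y+70,x:x+80],None,fx=8,fy=8,interpolation=cv2.INTER_CUBIC))
E
```

```text
t: 14.65
tool_pos: [0.6192, -0.3069, 0.2049]
tool_rot: [2.138, -2.301, -0.005]
contact_force: [-1.3, -0.5, -0.9]
opening: 0.0152
t: 15.65
tool_pos: [0.6193, -0.306, 0.1835]
tool_rot: [-2.14, 2.3, -0.0]
contact_force: [-0.4, 0.2, -0.3]
opening: 0.0146
[ 0.61930788 -0.30601644  0.10166865]
side [300.10728898 219.36945756] [297.90785401 257.51129292]
top [312.75144283 273.29646114] [305.55559438 280.37595826]
```

View pics/i_side.png

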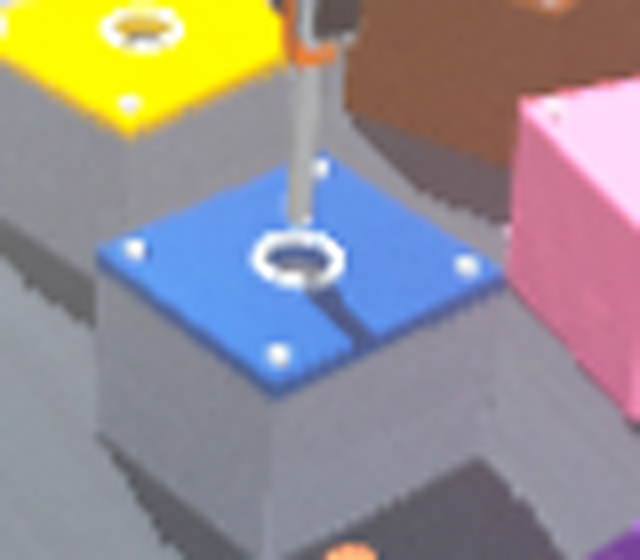

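View pics/i_topfull.png

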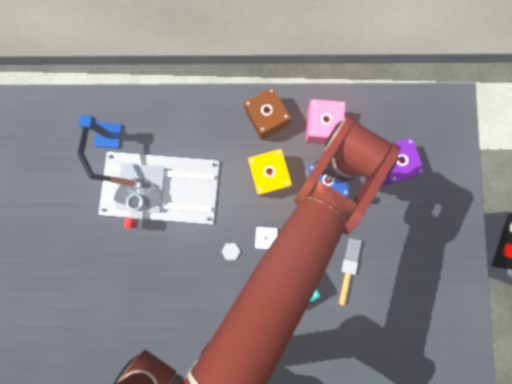

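Over the blue hole, the side crop shows the pin end at (300,220), straight above the hole centre at (298,258) as predicted. Lower to just above the button.

```bash
python3 -m handwheel '{"offset":[[0,0,-0.1],[0,0,-0.25],[0,0,-0.4],[0,0,-0.55],[0,0,-0.7],[0,0,-0.85],[0,0,-0.95],[0,0,-1.0],[0,0,-1.05],[0,0,-1.05]],"roll":[0,0,0,0,0,0,0,0,0,0]}'
python3 -m handwheel '{"offset":[[0,0,-0.03],[0,0,-0.06],[0,0,-0.1],[0,0,-0.13],[0,0,-0.16],[0,0,-0.2],[0,0,-0.22],[0,0,-0.24],[0,0,-0.24],[0,0,-0.24]],"roll":[0,0,0,0,0,0,0,0,0,0]}' - 100
```

```text
t: 16.75
tool_pos: [0.6192, -0.306, 0.1412]
tool_rot: [2.14, -2.3, -0.0]
contact_force: [0.1, -0.8, -0.3]
opening: 0.0149
t: 17.75
tool_pos: [0.6199, -0.3063, 0.1347]
tool_rot: [-2.139, 2.3, -0.003]
contact_force: [-3.5, 2.6, 11.9]
opening: 0.0144
```

```bash
python3 -m handwheel '{"offset":[[0,0,0],[0,0,0],[0,0,0],[0,0,0],[0,0,0],[0,0,0],[0,0,0],[0,0,0],[0,0,0],[0,0,0]],"roll":[0,0,0,0,0,0,0,0,0,0]}'
python3 - <<'E'
from station import ctrl
import cv2
from h import *
o=ctrl.get_obs();print(o["tool_pos"],o["contact_force"],o["wrist_torque"])
n="side"
im=ctrl.get_image(n)["img"][:,:,::-1];cv2.imwrite(f"pics/j_{n}full.png",im)
x,y=(270,180)
for z in (.085,.1,.1547-.03):print((proj(n,[*o["tool_pos"][:2],z])-[x,y]+.5)*9-.5)
cv2.imwrite(f"pics/j_{n}.png",cv2.resize(im[y:y+60,x:x+70],None,fx=9,fy=9,interpolation=cv2.INTER_CUBIC))
E
```

```text
t: 18.75
tool_pos: [0.6199, -0.3063, 0.1347]
tool_rot: [-2.139, 2.3, -0.003]
contact_force: [-2.9, 2.6, 11.8]
opening: 0.0149
[ 0.61994325 -0.30631424  0.13474764] [-2.8864604   2.63394032 11.81313778] [0.6125     0.87121003 0.0376274 ]
[292.38461367 379.3882183 ]
[294.61912456 341.14203903]
[298.36788016 276.97785026]
```

View pics/j_side.png

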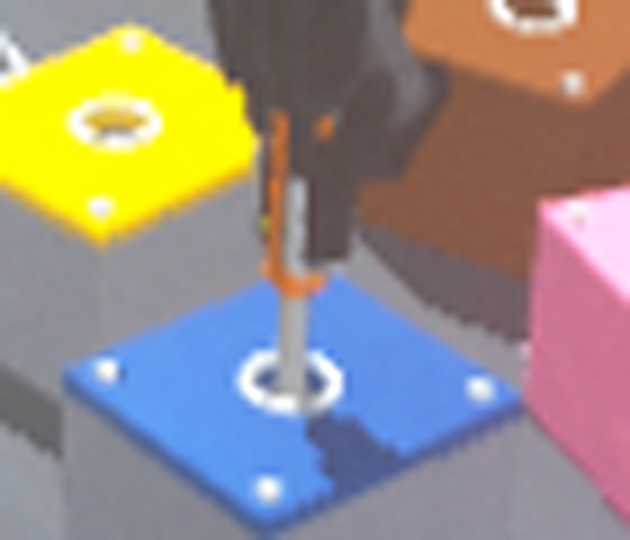

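```bash
python3 - <<'E'
import cv2
from h import *
o=[]
for f,(x,y),P in(("i",(285,190),[.6193,-.306]),("j",(285,190),[.6199,-.3063])):
    im=cv2.imread(f"pics/{f}_sidefull.png")[y:y+42,x:x+36]
    q=cv2.resize(im,None,fx=14,fy=14,interpolation=cv2.INTER_NEAREST)
    for z in np.arange(.05,.18,.01):
        p=((proj("side",[*P,z])-[x,y]+.5)*14).astype(int); p[0]+=60
        cv2.circle(q,tuple(p),2,(0,0,255),-1);cv2.putText(q,str(round(z*1000)),(p[0]+5,p[1]+4),0,.4,(0,255,0),1)
    o.append(q[:560,:390])
cv2.imwrite("pics/k.png",np.hstack(o))
E
```

```text
(no output)
```

View pics/k.png

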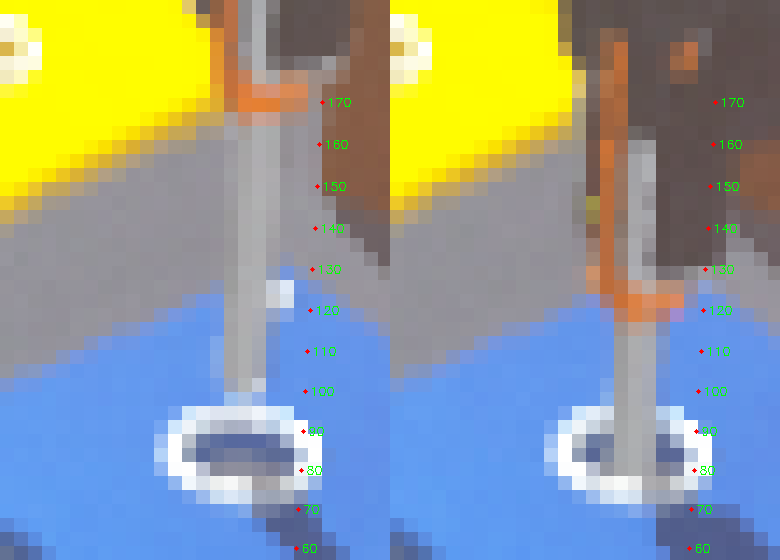

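The pin is well centred in the hole with 12 N on it, but my height estimate (tip about 0.050–0.053) is too loose to prove full travel. I'll probe force against height in small steps.

```bash
python3 -m handwheel '{"offset":[[0,0,0.05],[0,0,0.05],[0,0,0.05],[0,0,0.05],[0,0,0.05],[0,0,0.05],[0,0,0.05],[0,0,0.05],[0,0,0.05],[0,0,0.05]],"roll":[0,0,0,0,0,0,0,0,0,0]}' | grep -v rot
python3 -m handwheel '{"offset":[[0,0,0.05],[0,0,0.05],[0,0,0.05],[0,0,0.05],[0,0,0.05],[0,0,0.05],[0,0,0.05],[0,0,0.05],[0,0,0.05],[0,0,0.05]],"roll":[0,0,0,0,0,0,0,0,0,0]}'| grep -v rot
python3 -m handwheel '{"offset":[[0,0,0.05],[0,0,0.05],[0,0,0.05],[0,0,0.05],[0,0,0.05],[0,0,0.05],[0,0,0.05],[0,0,0.05],[0,0,0.05],[0,0,0.05]],"roll":[0,0,0,0,0,0,0,0,0,0]}'| grep -v rot
python3 -m handwheel '{"offset":[[0,0,0.05],[0,0,0.05],[0,0,0.05],[0,0,0.05],[0,0,0.05],[0,0,0.05],[0,0,0.05],[0,0,0.05],[0,0,0.05],[0,0,0.05]],"roll":[0,0,0,0,0,0,0,0,0,0]}'| grep -v rot
```

```text
t: 19.8
tool_pos: [0.6197, -0.3063, 0.1349]
contact_force: [-0.9, 1.0, 6.7]
opening: 0.0144
t: 20.8
tool_pos: [0.6194, -0.3061, 0.1358]
contact_force: [1.2, 0.1, 3.9]
opening: 0.0148
t: 21.8
tool_pos: [0.6193, -0.3061, 0.1377]
contact_force: [0.9, -0.3, 4.0]
opening: 0.0146
t: 22.8
tool_pos: [0.6191, -0.3059, 0.1396]
contact_force: [-0.3, -0.1, 2.3]
opening: 0.0145
```

The curve is clear. Below TCP z ≈ 0.135 it is a hard stop (force changes 5 N in 0.2 mm). Above that it is the soft spring, 6 mm up to about 0.1407. So the 12 N pose had the button fully down. Press again to that pose.

```bash
python3 -m handwheel '{"offset":[[0,0,-0.04],[0,0,-0.08],[0,0,-0.12],[0,0,-0.16],[0,0,-0.18],[0,0,-0.2],[0,0,-0.2],[0,0,-0.2],[0,0,-0.2],[0,0,-0.2]],"roll":[0,0,0,0,0,0,0,0,0,0]}' 
python3 - <<'E'
from station import ctrl
import cv2,numpy as np
r=[]
for n in("side","top"):
    im=ctrl.get_image(n)["img"][:,:,::-1]
    x,y=dict(top=(120,165),side=(210,140))[n]
    r.append(cv2.resize(im[y:y+35,x:x+35],None,fx=11,fy=11,interpolation=cv2.INTER_CUBIC)); cv2.imwrite(f"pics/l_{n}full.png",im)
cv2.imwrite("pics/l.png",np.hstack(r))
E
```

```text
t: 23.8
tool_pos: [0.6197, -0.3061, 0.1347]
tool_rot: [-2.14, 2.3, -0.001]
contact_force: [-4.1, 2.7, 12.6]
opening: 0.0149
```

View pics/l.png

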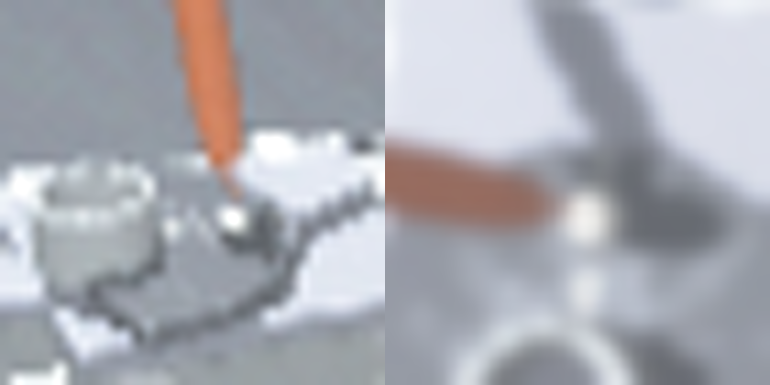

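View pics/l_sidefull.png

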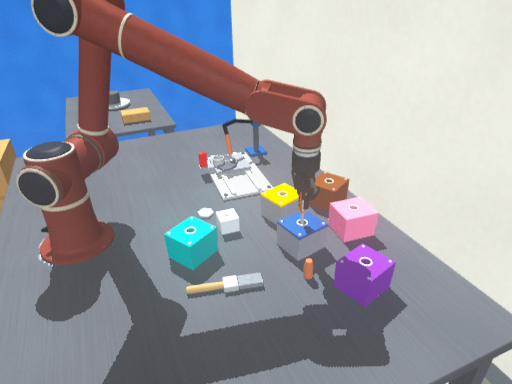

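The dot sits directly below the wire tip: dot at (235,215) and tip at (232,193) in the left crop. Hex plate (205,212), brush (225,284) and nozzle (308,268) have not moved, and the pin is in the blue station. Hand in.

```bash
python3 - <<'E'
from station import ctrl
print(ctrl.finish_job()); o=ctrl.get_obs(); print(o["t"],o["tool_pos"],o["contact_force"],o["opening"])
E
```

```text
the job is handed in; nothing more can be done
None
the job is handed in; nothing more can be done
```

I slid the carriage about 103 mm by its red handle until the white dot sat under the torch tip. Then I took the pin from its block, put it through the blue lid's hole and handed in at about 24 s with the gripper pressing the button fully down.

**Last checks**
- **Dot:** both cameras put it within about 2–3 mm of under the wire tip, after I let go of the handle and again at the end. The 3 mm wire is barely a pixel wide in the images, so I can't claim better than that.
- **Button:** probing force against height showed a soft spring over about 6 mm of travel and then a hard stop. The final pose is on that stop with 12.6 N pressing.
- **Grip:** 100 N, opening 14.9 mm, and the pin did not slip in the pictures.
- **Other parts:** the last side picture shows the hexagonal plate, brush and nozzle where they stood. The yellow-lidded station was not touched.

**What disagreed**
- My first torch tip readings from the two cameras differed by 12 mm in y; enlarged crops brought them into agreement.
- The pin tip was 3–4 mm lower than I calculated from the grasp, so I used the force probe to confirm the button's travel.
- About 5 N of sideways force remains on the pin. I take it to be friction at the tip, because the pin is centred in the hole.

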